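Unlatch the logger battery and put it on charge

ROBOT

A 7-joint arm with a two-finger parallel gripper is mounted at the origin on a cart in front of the work surface, level with it; the furniture and walls round the work are solid. World frame = base frame: x ahead of the robot, y to its left, z up, the work surface at z = 0. Lengths are in m, angles in rad, forces in N, time in s.
With the tool pointing down it reaches from about 0.4 to 0.875 m from the base axis. Payload 19.3 kg.
Tool frame: the origin (TCP) lies between the finger pads; the fingertips stand bot.tcp_to_tips ahead of it and the grasp point (between the pads) is the TCP (bot.tcp_to_tips is the distance from the TCP to the fingertips, in m); z points along the fingers, y is the line along which they close (so a half turn about z gives the same grasp; the last joint's range is limited). The gripper opens to 85 mm and grips with 20 to 120 N. Pads are 22 mm wide; open, the fingers measure 114 mm over their backs; the gripper's body (76 mm by 85 mm) begins 54 mm behind the grasp point. The pads swing forward as they close: fully open they stand 13 mm farther back than shut.
Start: joints at [1.034, 0.521, -0.036, 1.599, 0.021, 1.021, -0.113], TCP at [0.281, -0.558, 0.25] pointing down, gripper open.
Joint ranges: [-2.91, 2.91], [-0.3, 2.13], [-1.5, 1.42], [0.17, 2.43], [-1.26, 4.41], [0.16, 1.93], [-2.52, 2.52]. Speed limits (rad/s): [1.89, 1.89, 2.39, 2.39, 3.01, 3.01, 3.01].

INTERFACE

Orientations are given as [roll, pitch, yaw] about the fixed x, y, z axes, in that order (R = Rz(yaw) Ry(pitch) Rx(roll)).
In Python, from workcell import telemetry, grab_frame, bot gives the robot as it stands. The module is installed in compiled form; this text tells all that it offers.
- The arm moves only by the shell command python3 -m crank 'ROWS' [FORCE]. ROWS is text: rows parted by semicolons, each of 7 numbers parted by spaces: the finger opening in m, from 0 to 0.0854, then the shift along the tool's x, y, z in m, then the turn, a rotation vector about the tool's x, y, z in degrees. A call has exactly 8 rows; each row shifts and turns the commanded pose from where the row before left it, along the tool's axes as they then stand; what a row does not reach is not made up. A row lasts 1/12 s, in which the tool goes at most 41.7 mm and 7.16 degrees, less where a joint would pass 70% of its speed; a pose out of reach is approached as far as the arm can. A call with a gripper value outside its range is refused whole. The fingers move at their own pace and stop on an object; FORCE is the grip in N (left out, the last holds). Time passes only in rows, so rows that do not move let the fingers close, or fill a call up. It gives the time, the measured TCP pose, the force, the opening and the grip force at its end, in the units of the state.
- telemetry.observe(): the state, without advancing time (a new reading comes with each control period).
- grab_frame(name): name is "scene" or "top" or "wrist"; returns a dict with "pixels" (480x640x3 uint8, red, green, blue), "depth" (480x640 float32, m along the optical axis (not along the pixel's ray), 0 where there is no reading), "vertical_fov" (degrees; the focal length in pixels is half the picture's height over the tangent of half this angle, whatever the lens; pixels are square), "cx", "cy" (the principal point, pixels), "R" (3x3) and "t" (3): a world point X has camera coordinates R X + t; the wrist camera has in their place "hand_eye" (4x4, takes a point from camera to tool coordinates, whose origin is the TCP and whose axes are the flange's). Camera axes: x right, y down, z forward; pixel columns grow to the right and rows downward; lengths in m; the calibration is good to about 2 mm. The wrist camera is an equidistant fisheye: a pixel r from the principal point sees the ray r / f radians off the axis. A picture is of the moment at which its call begins: read the wrist's pose just before it.
- bot.job_done(): hands the job in; it is judged then, once.
The state is a dict: "clock": time; "qpos": joint angles; "qd": joint speeds; "joint_efforts": joint torques, N m; "position": TCP position; "tool_rot": TCP orientation; "force": force on the tool from outside, world axes, zero at the start; "moment": the same for the moment, N m; "grip_width": finger opening in m; "finger_force": force on a finger pad.
Only numpy, scipy, OpenCV 4.12 (cv2) and the standard library are available. Lean on these libraries where they do the work, as an engineer would, in place of code of your own. Each camera call takes 0.05 s, during which the arm holds its last target. There are 200 camera calls.

TASK

Move the blue battery pack from the grey bay into the white charging cradle. Take the orange tab on top of the pack, press it inward in the direction of the white arrow bars until you feel it reach its stop, and keep it pressed while you lift the pack straight out; then set it down level and fully home in the cradle, either way round, and let go. Be gentle throughout: never drag at a latch that is still hooked, lean hard on the stop or drop the pack, and leave the two brown bottles and the beaker standing where they are.

Things in the scene. Friction and masses are not known exactly. Their poses are not given: they have to be found in the camera images.
- bay: Grey battery bay, fixed; 172 long (its x, -110 to +62 mm) x 80 (y) x 36 mm high, 39.5 mm at its latch end (-x); yaw within 0.45 rad of the room's axes. Origin on the worktop under the centre of its open well, z up. Well 103 x 59 mm, floor at z = 6 mm; the pack has about 1.5 mm of play on each side.
- bay_catch (a point): Marks the steel catch in the latch end of the bay: 78 mm to -x of the bay's origin, 32 mm up. A lip hooks over the pack's nose; a stop limits its travel. The catch's setting along x varies and this point does not follow it: the nose clears the lip after 4 to 18 mm of press (give or take the pack's play) and meets the stop 2.5 mm later; only in those last 2.5 mm can the pack be lifted.
- pack: Blue battery pack, loose, 100 (its x) x 56 (y) x 46 mm (z), 0.24 to 0.38 kg, centre of mass near its middle. Origin at the centre of its underside, z up. Starts latched in the bay, axes along the bay's (within 0.01 rad). White arrow bars on its top point along its +x, the pressing direction. Free of the bay once its underside is 36 mm above the floor of the well.
- tab_grip (a point): Grip point in the orange tab: on its centre line, 70 mm above the pack's underside, 14 mm below the tab's top; same axes as the pack. The tab is an upright block 14 (x) x 32 mm (y), from 0.6 to 38 mm above the pack's top (18 x 34 mm in the lowest 4 mm); grasp it from above across either width. It slides in the pack along +x; at rest it is right above the pack's centre.
- nose (a point): Tip of the orange latch nose, part of the tab: at rest 30 mm out of the pack's -x end, 21 mm above its underside, 6 mm thick, T-shaped and 28 mm wide at the tip. Pressing the tab draws it in. Lifted about 14 mm it is past the catch; when the press then ends, the tab springs back to rest (held by the tab, the pack moves instead, until its centre is under the tab again).
- tab (a joint): How far the tab is pressed, m: 0 at rest, grows along the pack's +x (range 24 mm). Spring about 2 N at rest plus 0.25 N per mm, so at most 8 N; a steep rise above that is the stop of the catch. 10 to 14 N in all is ample; the nose must never feel over 20 N from lip or stop. If the press slackens on the way up, the nose hooks again. Pressed, the pack leans on the +x end of the smooth well (friction about 0.12).
- cradle: White charging cradle, fixed; 148 (its x, -62 to +86 mm, two lamps at the +x end) x 80 (y) x 18 mm high; yaw within 0.45 rad. Origin on the worktop under the tray's centre, z up. The tray takes the pack along x, either way round, 3 mm of play on each side; floor at z = 6 mm, bevelled walls to z = 18 mm; the nose passes above them. It must never feel over 45 N from the pack (all contacts added).
- brown_bottle: Loose brown bottle with a black cap, 45 mm across, 95 mm high, at the left edge. Origin under its centre. A bystander: leave alone.
- small_bottle: Loose small brown bottle with a white cap, 38 mm across, 82 mm high, standing behind the work. Origin under its centre. A bystander: leave alone.
- beaker: Loose beaker, 51 mm across, 61 mm high, standing behind the work at the left. Origin under its centre. A bystander: leave alone.
Not all that is in view belongs to the job. What is meant by the cradle is not purple, and is the larger of those in its own colour.

How it is judged:
By the outcome, as a careful person would: the job done as asked, in the order asked, and still so for the second after the job is handed in, with the robot touching nothing.
It also fails if it takes over 70 s, if anything falls off the work surface, if the arm or the gripper's body presses on something with over 40 N, if the wrist force passes 120 N, or if a joint passes its speed limit or range.

## Working session

There is one attempt and no reset: what is moved stays moved. The work goes in short steps, Python scripts to look and compute and a shell command to move; the robot and the scene stay as the last step left them, time stands still between calls to the robot, and variables do not carry over. Pictures are saved under pics/ and viewed, at most 10 in all, crops included, and the job is handed in when it is done.

```bash
mkdir -p pics; python3 - <<'E'
from workcell import telemetry, grab_frame, bot
import cv2,pickle
s=telemetry.observe();print(s,bot.tcp_to_tips)
for n in("scene","top"):
    f=grab_frame(n);pickle.dump(f,open(n+".pkl","wb"));cv2.imwrite(f"pics/{n}0.png",f["pixels"][:,:,::-1]);print(n,{k:v for k,v in f.items() if k not in("pixels","depth")})
E
```

```text
{'clock': 0.0, 'qpos': array([ 1.03381396,  0.52201253, -0.03631175,  1.59999239,  0.02119875,
        1.02109197, -0.1128044 ]), 'qd': array([-0.00037095, -0.00150069,  0.00053263,  0.00071872,  0.00095558,
       -0.00123355,  0.00062961]), 'joint_efforts': array([-3.01493848e-03, -9.27135587e+01,  1.97840519e+00, -3.69940174e+01,
        1.76974945e-02,  8.25312920e-03, -4.16016746e-05]), 'position': array([ 0.28108208, -0.55788256,  0.24973241]), 'tool_rot': array([-3.14047665e+00,  8.61498194e-05,  4.66753530e-01]), 'force': array([ 0.00774979, -0.15174969,  0.83450951]), 'moment': array([-0.02854536, -0.02400859, -0.01662187]), 'finger_force': 0.0, 'grip_width': 0.0852880907059906} 0.019
scene {'vertical_fov': 47.685335723142, 'cx': 323.6502993529647, 'cy': 246.36329986200357, 'R': array([[ 0.56442328, -0.82515637,  0.02330955],
       [-0.47393775, -0.34704403, -0.80928577],
       [ 0.67587674,  0.44573245, -0.58695248]]), 't': array([-0.36088691,  0.27553628,  1.28579796])}
top {'vertical_fov': 55.35395464253801, 'cx': 320.77463722854606, 'cy': 233.61815757384113, 'R': array([[ 0.00281861, -0.99997649,  0.00625056],
       [-0.98977616, -0.0036811 , -0.14258188],
       [ 0.14260154, -0.00578478, -0.98976327]]), 't': array([-0.09100234,  0.51213603,  1.19577464])}
```

View pics/scene0.png

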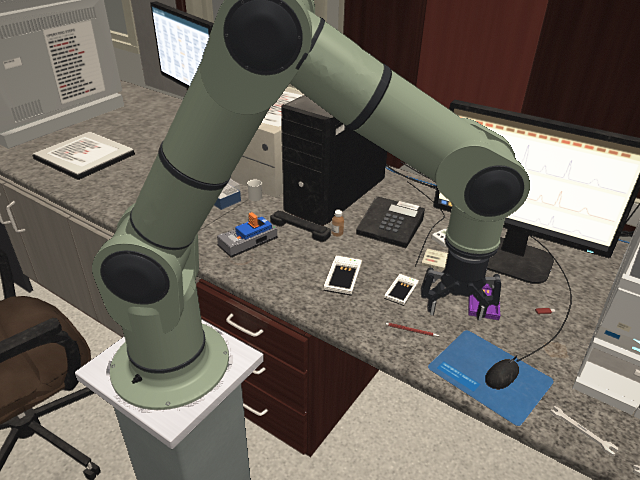

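View pics/top0.png

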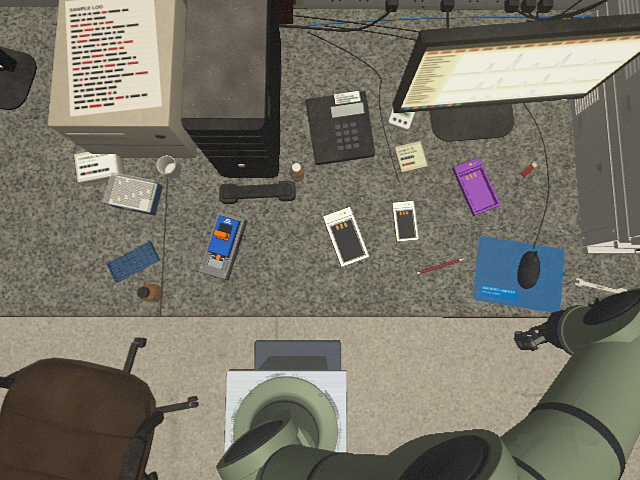

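The scene view shows the bay with the blue pack at (247,235) and the larger white cradle at (343,273). In the top view they are at (222,246) and (346,237), with the small bottle at (297,170), the beaker at (167,165) and the brown bottle at (150,292). I'll enlarge both and measure by colour.

```bash
cat >h.py <<'E'
import numpy as np,cv2,pickle
def K(f): return 240/np.tan(np.radians(f["vertical_fov"])/2)
def ray(f,u,v):
    d=f["R"].T@np.array([(u-f["cx"])/K(f),(v-f["cy"])/K(f),1]); return -f["R"].T@f["t"],d
def onz(f,u,v,z):
    o,d=ray(f,u,v); return o+d*(z-o[2])/d[2]
def pair(a,b):
    (o,d),(p,e)=a,b; d=d/np.linalg.norm(d);e=e/np.linalg.norm(e)
    s=np.linalg.lstsq(np.c_[d,-e],p-o,rcond=None)[0]; A=o+d*s[0];B=p+e*s[1]
    return (A+B)/2,np.linalg.norm(A-B)
def blobs(m,amin=15):
    n,l,st,c=cv2.connectedComponentsWithStats(m.astype(np.uint8))
    return [(st[i].tolist(),c[i].round(1).tolist(),l==i) for i in range(1,n) if st[i,4]>=amin]
def hsv(f): return cv2.cvtColor(f["pixels"],cv2.COLOR_RGB2HSV)
E
python3 - <<'E'
from h import *
F={n:pickle.load(open(n+".pkl","rb")) for n in("scene","top")}
for n,f in F.items():
    h=hsv(f);H,S,V=h[...,0],h[...,1],h[...,2]
    x0,x1,y0,y1=(200,300,190,260) if n=="scene" else (180,270,200,290)
    r=np.zeros(H.shape,bool);r[y0:y1,x0:x1]=1
    for c,m in(("or",(H>5)&(H<20)&(S>150)&(V>100)),("bl",(H>100)&(H<125)&(S>150))):
        for st,ce,l in blobs(m&r): print(n,c,st,ce,cv2.minAreaRect(np.argwhere(l)[:,::-1].astype(np.float32)))
    x0,x1,y0,y1=(315,375,245,305) if n=="scene" else (310,380,195,280)
    r[:]=0;r[y0:y1,x0:x1]=1
    for st,ce,l in blobs((S<45)&(V>185)&r,100):
        R=cv2.minAreaRect(np.argwhere(l)[:,::-1].astype(np.float32));print(n,"cradle",st,ce,R)
        if n=="top":print([onz(f,*p,.018).round(4).tolist() for p in cv2.boxPoints(R)],onz(f,*R[0],.018))
a=F["scene"]["pixels"][190:260,205:295];b=F["top"]["pixels"][205:285,180:270];c=F["top"]["pixels"][195:280,310:380];
g=lambda i:cv2.resize(i,(390,290),interpolation=cv2.INTER_CUBIC)
cc=F["scene"]["pixels"][245:305,315:375]
cv2.imwrite("pics/z.png",np.vstack([np.hstack([g(a),g(b)]),np.hstack([g(c),g(cc)])])[:,:,::-1])
E
```

```text
scene or [248, 212, 11, 16, 110] [252.8, 219.8] ((252.13462829589844, 219.67306518554688), (15.493175506591797, 9.413575172424316), 78.69007110595703)
scene bl [236, 217, 36, 22, 351] [251.7, 229.0] ((252.9482879638672, 227.62069702148438), (14.855627059936523, 35.467811584472656), 68.19859313964844)
scene cradle [324, 255, 38, 39, 436] [343.2, 270.3] ((342.4064025878906, 273.29132080078125), (28.492855072021484, 37.36711502075195), 17.818889617919922)
top or [214, 230, 16, 11, 102] [221.5, 234.7] ((221.25001525878906, 234.75), (15.495159149169922, 6.957010269165039), 18.434947967529297)
top or [216, 254, 5, 6, 24] [217.8, 256.8] ((218.0, 256.5), (5.0, 4.0), 90.0)
top bl [208, 216, 32, 42, 555] [223.5, 238.6] ((223.53904724121094, 235.95968627929688), (22.1833438873291, 37.541038513183594), 17.52556800842285)
top cradle [323, 207, 46, 59, 563] [342.8, 230.4] ((345.65069580078125, 236.06849670410156), (53.4878044128418, 29.260286331176758), 69.44395446777344)
[[0.5637, -0.0942, 0.018], [0.5928, -0.1698, 0.018], [0.4542, -0.22, 0.018], [0.4261, -0.1454, 0.018]] [ 0.50864836 -0.15749177  0.018     ]
```

View pics/z.png

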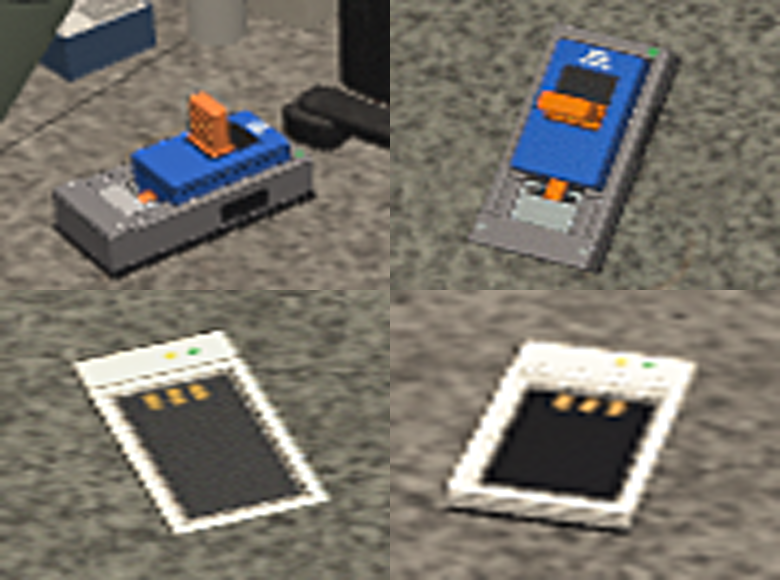

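The top-left and top-right crops show the latch end towards the robot and the pressing direction away from it. The cradle's lamps are at its far end.

```bash
cat >>h.py <<'E'
from scipy.spatial.transform import Rotation as Ro
def delta(target,yaw=None):
    """shift in present tool axes, then yaw turn about tool z (deg)"""
    from workcell import telemetry
    s=telemetry.observe();R=Ro.from_euler("xyz",s["tool_rot"])
    out=(R.inv().apply(np.array(target)-s["position"])*1000).round(1)
    r=None
    if yaw is not None: r=np.degrees((R.inv()*Ro.from_euler("xyz",[np.pi,0,yaw])).as_rotvec()).round(2)
    return out,r
E
python3 - <<'E'
from h import *
f=pickle.load(open("top.pkl","rb"))
R=((223.54,235.96),(22.18,37.54),17.5255)
p=[onz(f,*q,.052) for q in cv2.boxPoints(R)];print(np.round(p,4))
for i in range(2):
    d=p[i+1]-p[i];print(np.linalg.norm(d),np.arctan2(d[1],d[0]))
c=onz(f,*R[0],.052);print(c,onz(f,221.3,234,.088))
print(delta([c[0],c[1],.25],-.3+np.pi/2))
E
```

```text
[[0.464  0.2105 0.052 ]
 [0.5603 0.184  0.052 ]
 [0.5424 0.127  0.052 ]
 [0.4465 0.1541 0.052 ]]
0.09984066270227493 -0.26869533430619624
0.05972279191915319 -1.8749482553906396
[0.50302416 0.16894255 0.052     ] [0.50313241 0.16737525 0.088     ]
(array([ 5.253e+02, -5.492e+02,  3.000e-01]), array([-5.000e-02, -2.000e-02, -4.606e+01]))
```

```bash
r="0.085 0.0219 -0.0229 0 0 0 0"; python3 -m crank '0.085 0.0219 -0.0229 0 0 0 0;0.085 0.0219 -0.0229 0 0 0 0;0.085 0.0219 -0.0229 0 0 0 0;0.085 0.0219 -0.0229 0 0 0 0;0.085 0.0219 -0.0229 0 0 0 0;0.085 0.0219 -0.0229 0 0 0 0;0.085 0.0219 -0.0229 0 0 0 0;0.085 0.0219 -0.0229 0 0 0 0'
python3 -m crank '0.085 0.0219 -0.0229 0 0 0 0;0.085 0.0219 -0.0229 0 0 0 0;0.085 0.0219 -0.0229 0 0 0 0;0.085 0.0219 -0.0229 0 0 0 0;0.085 0.0219 -0.0229 0 0 0 0;0.085 0.0219 -0.0229 0 0 0 0;0.085 0.0219 -0.0229 0 0 0 0;0.085 0.0219 -0.0229 0 0 0 0'
python3 -m crank '0.085 0.0219 -0.0229 0 0 0 0;0.085 0.0219 -0.0229 0 0 0 0;0.085 0.0219 -0.0229 0 0 0 0;0.085 0.0219 -0.0229 0 0 0 0;0.085 0.0219 -0.0229 0 0 0 0;0.085 0.0219 -0.0229 0 0 0 0;0.085 0.0219 -0.0229 0 0 0 0;0.085 0.0219 -0.0229 0 0 0 0'
python3 -m crank '0.085 0 0 0 0 0 -5.76;0.085 0 0 0 0 0 -5.76;0.085 0 0 0 0 0 -5.76;0.085 0 0 0 0 0 -5.76;0.085 0 0 0 0 0 -5.76;0.085 0 0 0 0 0 -5.76;0.085 0 0 0 0 0 -5.76;0.085 0 0 0 0 0 -5.76'
```

```text
clock: 0.77
position: [0.3553, -0.3142, 0.2502]
tool_rot: [-3.141, 0.0, 0.467]
force: [1.3, -0.2, 0.6]
grip_width: 0.0846
finger_force: 0.0
clock: 1.43
position: [0.4294, -0.0717, 0.2503]
tool_rot: [3.142, 0.0, 0.467]
force: [1.1, -0.8, 0.2]
grip_width: 0.0855
finger_force: 0.0
clock: 2.1
position: [0.5034, 0.1707, 0.2501]
tool_rot: [3.142, 0.0, 0.467]
force: [-0.2, -0.7, 1.1]
grip_width: 0.0852
finger_force: 0.0
clock: 2.77
position: [0.5032, 0.1691, 0.2501]
tool_rot: [-3.141, 0.0, 1.276]
force: [0.0, 0.2, 0.7]
grip_width: 0.0851
finger_force: 0.0
```

```bash
cat >>h.py <<'E'
def wrist(name):
    from workcell import telemetry,grab_frame
    s=telemetry.observe();f=grab_frame("wrist")
    T=np.eye(4);T[:3,:3]=Ro.from_euler("xyz",s["tool_rot"]).as_matrix();T[:3,3]=s["position"]
    f["M"]=T@f["hand_eye"];pickle.dump(f,open(name+".pkl","wb"));cv2.imwrite(f"pics/{name}.png",f["pixels"][:,:,::-1]);return f
def wray(f,u,v):
    x,y=u-f["cx"],v-f["cy"];r=np.hypot(x,y);a=r/K(f)
    d=np.array([np.sin(a)*x/r,np.sin(a)*y/r,np.cos(a)]);return f["M"][:3,3],f["M"][:3,:3]@d
def wz(f,u,v,z):
    o,d=wray(f,u,v);return o+d*(z-o[2])/d[2]
E
python3 - <<'E'
from h import *
f=wrist("w1");print(f["vertical_fov"],f["cx"],f["cy"],f["hand_eye"].round(3))
E
```

```text
65.70646984690485 320.2538516228924 240.0949730408623 [[-0.    -0.962 -0.274  0.07 ]
 [ 1.    -0.    -0.    -0.001]
 [ 0.    -0.274  0.962 -0.124]
 [ 0.     0.     0.     1.   ]]
```

View pics/w1.png

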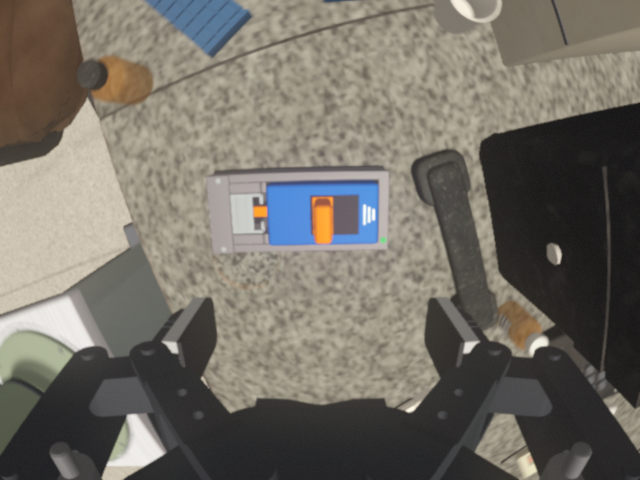

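The wrist view shows the pack upright in the picture, its blue top spanning (267–380, 182–246). The tab is at (322,219), the nose at (260,212), and the bay spans (208–388, 170–253).

```bash
cat >>h.py <<'E'
def packlook(f,z=.052,zt=.09):
    h=hsv(f);H,S,V=h[...,0].astype(int),h[...,1],h[...,2]
    c=(np.indices(H.shape)[0]<430)
    b=[x for x in blobs((H>100)&(H<125)&(S>140)&c,300)]
    o=[x for x in blobs((H>3)&(H<20)&(S>170)&(V>90)&c,60)]
    out={}
    for k,L,zz in(("blue",b,z),("orange",o,zt)):
        for st,ce,l in L:
            pts=np.argwhere(l)[:,::-1]
            hull=cv2.convexHull(pts.astype(np.int32))[:,0]
            P=np.array([wz(f,u,v,zz)[:2] for u,v in hull])*1000
            r=cv2.minAreaRect(P.astype(np.float32));print(k,st,ce,"rect mm",np.round(r[0],1),np.round(r[1],1),round(r[2],2))
E
python3 - <<'E'
from h import *
f=pickle.load(open("w1.pkl","rb"));packlook(f)
im=f["pixels"][150:270,190:400];cv2.imwrite("pics/w1z.png",cv2.resize(im,None,fx=3.8,fy=3.8,interpolation=cv2.INTER_CUBIC)[:,:,::-1])
E
```

```text
blue [267, 183, 111, 61, 4015] [313.3, 211.1] rect mm [504.1 171.1] [54.  97.6] 74.12
orange [314, 197, 19, 46, 658] [323.1, 222.4] rect mm [505.4 173.9] [36.3 14.2] 73.21
orange [254, 207, 12, 10, 114] [259.6, 211.4] rect mm [459.6 194.9] [7.3 8.9] 72.54
```

View pics/w1z.png

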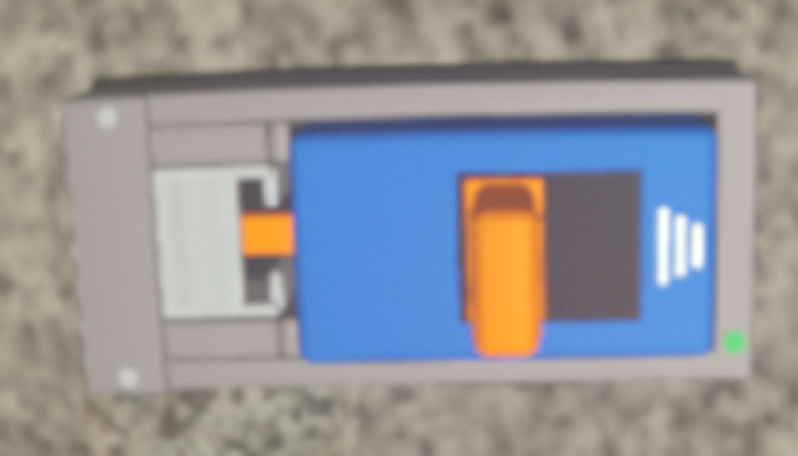

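The enlargement shows the tab at its rest position, its dark slot to the right, and the nose hooked under the steel catch. I'll go down to take the second view.

```bash
python3 -m crank '0.085 0 0 0.01 0 0 0;0.085 0 0 0.01 0 0 0;0.085 0 0 0.01 0 0 0;0.085 0 0 0.01 0 0 0;0.085 0 0 0.01 0 0 0;0.085 0 0 0.01 0 0 0;0.085 0 0 0.01 0 0 0;0.085 0 0 0 0 0 0'
python3 - <<'E'
from h import *
f=wrist("w2");packlook(f)
g=pickle.load(open("w1.pkl","rb"))
# two-view points: blue corners & tab's outermost (image-bottom) edge midpoint, image-extremes of rects
def feats(f):
    h=hsv(f);H,S,V=h[...,0].astype(int),h[...,1],h[...,2];c=(np.indices(H.shape)[0]<430)
    b=max(blobs((H>100)&(H<125)&(S>140)&c&(np.indices(H.shape)[0]>100),300),key=lambda x:x[0][4])[2]
    o=max(blobs((H>3)&(H<20)&(S>170)&(V>90)&c,60),key=lambda x:x[0][4] if 280<x[1][0]<380 else 0)[2]
    P=np.argwhere(b)[:,::-1];q=np.argwhere(o)[:,::-1]
    B=cv2.boxPoints(cv2.minAreaRect(P.astype(np.float32)))
    k=[min(B,key=lambda p:p@np.array(s)) for s in((1,1),(-1,1),(1,-1),(-1,-1))]
    m=q[q[:,1]>=q[:,1].max()-1].mean(0)
    return k+[m+[0,.5]]
for a,b in zip(feats(g),feats(f)):
    X,e=pair(wray(g,*a),wray(f,*b));print(np.round(a,1),np.round(b,1),(X*1000).round(1),round(e*1000,2))
im=f["pixels"][:430:];cv2.imwrite("pics/w2v.png",im[:,:,::-1])
E
```

```text
clock: 3.48
position: [0.5025, 0.1689, 0.1782]
tool_rot: [-3.139, 0.001, 1.271]
force: [0.1, -0.5, -0.4]
grip_width: 0.0849
finger_force: 0.0
blue [253, 195, 142, 77, 6422] [312.8, 230.3] rect mm [504.1 171.1] [54.4 97.8] 73.87
orange [43, 81, 11, 12, 75] [48.4, 86.4] rect mm [358.8 337.5] [ 6.3 12. ] 31.2
orange [311, 213, 26, 62, 1189] [324.6, 246.9] rect mm [504.9 174.9] [38.1 14.7] 73.46
orange [239, 223, 14, 13, 176] [245.4, 228.9] rect mm [463.  197.8] [7.4 8.3] 72.48
[266.7 184.4] [252.8 196.9] [464.6 210.5  49.7] 0.33
[377.  182.5] [393.9 194.3] [557.8 184.9  56.6] 0.25
[267.7 243.8] [254.2 271.8] [450.3 161.4  61.1] 0.86
[378.  241.9] [395.3 269.2] [544.7 135.3  63.6] 0.68
[322.8 241.9] [324.8 274. ] [500.  156.7  90.4] 0.03
```

View pics/w2v.png

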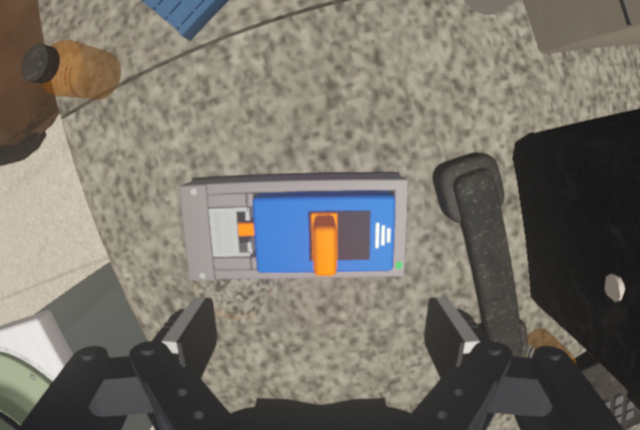

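The tab's top edge triangulates to z = 90 mm, and its centre to about (504.3, 171.6), which agrees with the pack's.

```bash
python3 - <<'E'
from h import *
print(delta([.5043,.1715,.078],1.286))
E
```

```text
(array([  2.8,   0.8, 101.3]), array([-0.08,  0.05, -0.86]))
```

```bash
python3 -m crank '0.085 0.0028 0.0008 0.0125 0 0 -0.86;0.085 0 0 0.0125 0 0 0;0.085 0 0 0.0125 0 0 0;0.085 0 0 0.0125 0 0 0;0.085 0 0 0.0125 0 0 0;0.085 0 0 0.0125 0 0 0;0.085 0 0 0.0125 0 0 0;0.085 0 0 0.0125 0 0 0' 40
python3 -m crank '0.085 0 0 0 0 0 0;0.085 0 0 0 0 0 0;0.085 0 0 0 0 0 0;0.085 0 0 0 0 0 0;0.085 0 0 0 0 0 0;0.085 0 0 0 0 0 0;0.085 0 0 0 0 0 0;0.085 0 0 0 0 0 0'
python3 - <<'E'
from h import *
print(delta([.5043,.1715,.078],1.286))
from workcell import telemetry
print(telemetry.observe()["force"])
E
```

```text
clock: 4.2
position: [0.505, 0.1717, 0.0793]
tool_rot: [3.141, -0.0, 1.286]
force: [-1.1, -0.9, 0.5]
grip_width: 0.0851
finger_force: 0.0
clock: 4.87
position: [0.505, 0.1716, 0.0805]
tool_rot: [3.141, -0.0, 1.286]
force: [-0.6, -0.5, 0.2]
grip_width: 0.0852
finger_force: 0.0
(array([-0.3, -0.6,  2.5]), array([ 0.02, -0.01, -0.  ]))
[-0.64225836 -0.53183908  0.18803298]
```

Well aligned. I'll close gently on the tab.

```bash
python3 -m crank '0.06 -0.0003 -0.0006 0.0025 0 0 0;0.05 0 0 0 0 0 0;0.04 0 0 0 0 0 0;0.03 0 0 0 0 0 0;0.025 0 0 0 0 0 0;0.02 0 0 0 0 0 0;0.016 0 0 0 0 0 0;0.014 0 0 0 0 0 0' 40
python3 -m crank '0.01 0 0 0 0 0 0;0.01 0 0 0 0 0 0;0.005 0 0 0 0 0 0;0.005 0 0 0 0 0 0;0.005 0 0 0 0 0 0;0.005 0 0 0 0 0 0;0.005 0 0 0 0 0 0;0.005 0 0 0 0 0 0' 40
```

```text
clock: 5.53
position: [0.5044, 0.1715, 0.0779]
tool_rot: [3.141, -0.0, 1.286]
force: [1.5, -0.4, 0.2]
grip_width: 0.0136
finger_force: 0.5
clock: 6.2
position: [0.5044, 0.1715, 0.0779]
tool_rot: [3.141, -0.0, 1.286]
force: [0.6, -0.9, 4.9]
grip_width: 0.0136
finger_force: 41.0
```

```bash
cat >chk.py <<'E'
import sys,numpy as np
from workcell import telemetry
s=telemetry.observe();u=np.array([np.cos(-.285),np.sin(-.285)])
p=-(s["force"][:2]@u);x=(s["position"][:2]-[.5044,.1715])@u*1000
y=(s["position"][:2]-[.5044,.1715])@[-u[1],u[0]]*1000
print(f"CHK t {s['clock']:.2f} press {x:.2f} mm F {p:.2f} N lat {y:.2f} z {s['position'][2]*1000:.1f} Fz {s['force'][2]:.1f} Flat {s['force'][:2]@[-u[1],u[0]]:.1f} rot {s['tool_rot'].round(4)} M {s['moment'].round(2)}")
lim=float(sys.argv[1]) if len(sys.argv)>1 else 99
sys.exit(p>lim)
E
python3 chk.py; python3 -m crank '0.005 0 0.0005 0 0 0 0;0.005 0 0.0005 0 0 0 0;0.005 0 0.0005 0 0 0 0;0.005 0 0.0005 0 0 0 0;0.005 0 0.0005 0 0 0 0;0.005 0 0.0005 0 0 0 0;0.005 0 0 0 0 0 0;0.005 0 0 0 0 0 0' >/dev/null; python3 chk.py
```

```text
CHK t 6.20 press -0.01 mm F -0.88 N lat 0.04 z 77.9 Fz 4.9 Flat -0.7 rot [ 3.1413e+00 -2.0000e-04  1.2860e+00] M [-0.26 -0.2   0.03]
CHK t 6.87 press 2.52 mm F 2.69 N lat 0.03 z 77.9 Fz 8.4 Flat -0.8 rot [-3.1412e+00  1.0000e-04  1.2861e+00] M [-0.01  0.57  0.01]False
False
```

```bash
python3 -m crank '0.005 0 0.0001 0 0 0 0;0.005 0 0.0001 0 0 0 0;0.005 0 0.0001 0 0 0 0;0.005 0 0.0001 0 0 0 0;0.005 0 0.0001 0 0 0 0;0.005 0 0.0001 0 0 0 0;0.005 0 0.0001 0 0 0 0;0.005 0 0 0 0 0 0' >/dev/null; python3 chk.py 6 && python3 -m crank '0.005 0 0.0001 0 0 0 0;0.005 0 0.0001 0 0 0 0;0.005 0 0.0001 0 0 0 0;0.005 0 0.0001 0 0 0 0;0.005 0 0.0001 0 0 0 0;0.005 0 0.0001 0 0 0 0;0.005 0 0.0001 0 0 0 0;0.005 0 0 0 0 0 0'  >/dev/null; python3 chk.py 6
```

```text
CHK t 7.53 press 3.19 mm F 2.29 N lat 0.04 z 77.9 Fz 8.3 Flat -1.2 rot [-3.1412e+00  1.0000e-04  1.2862e+00] M [-0.02  0.66  0.03]
CHK t 7.53 press 3.19 mm F 2.29 N lat 0.04 z 77.9 Fz 8.3 Flat -1.2 rot [-3.1412e+00  1.0000e-04  1.2862e+00] M [-0.02  0.66  0.03]False
False
```

```bash
sed -i 's/sys.exit(p>lim)/sys.exit(int(p>lim))/' chk.py
python3 -m crank '0.005 0 0.0001 -0.0002 0 0 0;0.005 0 0.0001 0 0 0 0;0.005 0 0.0001 0 0 0 0;0.005 0 0.0001 0 0 0 0;0.005 0 0.0001 0 0 0 0;0.005 0 0.0001 0 0 0 0;0.005 0 0.0001 0 0 0 0;0.005 0 0 0 0 0 0' >/dev/null; python3 chk.py 6 && python3 -m crank '0.005 0 0.0001 0 0 0 0;0.005 0 0.0001 0 0 0 0;0.005 0 0.0001 0 0 0 0;0.005 0 0.0001 0 0 0 0;0.005 0 0.0001 0 0 0 0;0.005 0 0.0001 0 0 0 0;0.005 0 0.0001 0 0 0 0;0.005 0 0 0 0 0 0'  >/dev/null; python3 chk.py 6 && python3 -m crank '0.005 0 0.0001 0 0 0 0;0.005 0 0.0001 0 0 0 0;0.005 0 0.0001 0 0 0 0;0.005 0 0.0001 0 0 0 0;0.005 0 0.0001 0 0 0 0;0.005 0 0.0001 0 0 0 0;0.005 0 0.0001 0 0 0 0;0.005 0 0 0 0 0 0'  >/dev/null; python3 chk.py 6 && python3 -m crank '0.005 0 0.0001 0 0 0 0;0.005 0 0.0001 0 0 0 0;0.005 0 0.0001 0 0 0 0;0.005 0 0.0001 0 0 0 0;0.005 0 0.0001 0 0 0 0;0.005 0 0.0001 0 0 0 0;0.005 0 0.0001 0 0 0 0;0.005 0 0 0 0 0 0'  >/dev/null; python3 chk.py 6
```

```text
CHK t 8.20 press 4.19 mm F 1.70 N lat -0.01 z 78.0 Fz 2.8 Flat 0.8 rot [-3.1415 -0.      1.2861] M [0.24 0.49 0.06]
CHK t 8.87 press 4.93 mm F 2.00 N lat -0.03 z 78.0 Fz 0.4 Flat 1.0 rot [-3.1415 -0.      1.286 ] M [0.29 0.49 0.11]
CHK t 9.53 press 5.65 mm F 2.79 N lat -0.03 z 78.0 Fz 0.1 Flat 1.3 rot [-3.1415 -0.      1.286 ] M [0.31 0.55 0.07]
CHK t 10.20 press 6.34 mm F 3.30 N lat -0.06 z 78.0 Fz -1.5 Flat 0.6 rot [-3.1415  0.      1.286 ] M [0.33 0.63 0.08]
```

```bash

python3 -m crank '0.005 0 0.0001 0.0001 0 0 0;0.005 0 0.0001 0 0 0 0;0.005 0 0.0001 0 0 0 0;0.005 0 0.0001 0 0 0 0;0.005 0 0.0001 0 0 0 0;0.005 0 0.0001 0 0 0 0;0.005 0 0.0001 0 0 0 0;0.005 0 0 0 0 0 0' >/dev/null; python3 chk.py 6 && python3 -m crank '0.005 0 0.0001 0 0 0 0;0.005 0 0.0001 0 0 0 0;0.005 0 0.0001 0 0 0 0;0.005 0 0.0001 0 0 0 0;0.005 0 0.0001 0 0 0 0;0.005 0 0.0001 0 0 0 0;0.005 0 0.0001 0 0 0 0;0.005 0 0 0 0 0 0'  >/dev/null; python3 chk.py 6 && python3 -m crank '0.005 0 0.0001 0 0 0 0;0.005 0 0.0001 0 0 0 0;0.005 0 0.0001 0 0 0 0;0.005 0 0.0001 0 0 0 0;0.005 0 0.0001 0 0 0 0;0.005 0 0.0001 0 0 0 0;0.005 0 0.0001 0 0 0 0;0.005 0 0 0 0 0 0'  >/dev/null; python3 chk.py 6 && python3 -m crank '0.005 0 0.0001 0 0 0 0;0.005 0 0.0001 0 0 0 0;0.005 0 0.0001 0 0 0 0;0.005 0 0.0001 0 0 0 0;0.005 0 0.0001 0 0 0 0;0.005 0 0.0001 0 0 0 0;0.005 0 0.0001 0 0 0 0;0.005 0 0 0 0 0 0'  >/dev/null; python3 chk.py 6 && python3 -m crank '0.005 0 0.0001 0 0 0 0;0.005 0 0.0001 0 0 0 0;0.005 0 0.0001 0 0 0 0;0.005 0 0.0001 0 0 0 0;0.005 0 0.0001 0 0 0 0;0.005 0 0.0001 0 0 0 0;0.005 0 0.0001 0 0 0 0;0.005 0 0 0 0 0 0'  >/dev/null; python3 chk.py 6
```

```text
CHK t 10.87 press 7.10 mm F 3.47 N lat -0.04 z 78.0 Fz 3.2 Flat -0.1 rot [ 3.1415 -0.      1.2859] M [0.29 0.72 0.13]
CHK t 11.53 press 7.80 mm F 3.33 N lat -0.00 z 78.0 Fz 4.9 Flat -0.4 rot [ 3.1415e+00 -1.0000e-04  1.2860e+00] M [0.23 0.8  0.11]
CHK t 12.20 press 8.45 mm F 4.17 N lat -0.02 z 77.9 Fz 6.1 Flat -0.7 rot [-3.1416 -0.      1.2861] M [0.16 0.78 0.1 ]
CHK t 12.87 press 9.17 mm F 4.42 N lat -0.00 z 77.9 Fz 6.0 Flat -1.1 rot [ 3.1415e+00 -1.0000e-04  1.2860e+00] M [0.2  0.83 0.08]
CHK t 13.53 press 9.80 mm F 3.99 N lat 0.03 z 77.9 Fz 5.7 Flat 0.4 rot [-3.1415e+00 -1.0000e-04  1.2861e+00] M [0.2  0.85 0.05]
```

```bash

python3 -m crank '0.005 0 0.0001 0 0 0 0;0.005 0 0.0001 0 0 0 0;0.005 0 0.0001 0 0 0 0;0.005 0 0.0001 0 0 0 0;0.005 0 0.0001 0 0 0 0;0.005 0 0.0001 0 0 0 0;0.005 0 0.0001 0 0 0 0;0.005 0 0 0 0 0 0' >/dev/null; python3 chk.py 6.3 && python3 -m crank '0.005 0 0.0001 0 0 0 0;0.005 0 0.0001 0 0 0 0;0.005 0 0.0001 0 0 0 0;0.005 0 0.0001 0 0 0 0;0.005 0 0.0001 0 0 0 0;0.005 0 0.0001 0 0 0 0;0.005 0 0.0001 0 0 0 0;0.005 0 0 0 0 0 0'  >/dev/null; python3 chk.py 6.3 && python3 -m crank '0.005 0 0.0001 0 0 0 0;0.005 0 0.0001 0 0 0 0;0.005 0 0.0001 0 0 0 0;0.005 0 0.0001 0 0 0 0;0.005 0 0.0001 0 0 0 0;0.005 0 0.0001 0 0 0 0;0.005 0 0.0001 0 0 0 0;0.005 0 0 0 0 0 0'  >/dev/null; python3 chk.py 6.3 && python3 -m crank '0.005 0 0.0001 0 0 0 0;0.005 0 0.0001 0 0 0 0;0.005 0 0.0001 0 0 0 0;0.005 0 0.0001 0 0 0 0;0.005 0 0.0001 0 0 0 0;0.005 0 0.0001 0 0 0 0;0.005 0 0.0001 0 0 0 0;0.005 0 0 0 0 0 0'  >/dev/null; python3 chk.py 6.6 && python3 -m crank '0.005 0 0.0001 0 0 0 0;0.005 0 0.0001 0 0 0 0;0.005 0 0.0001 0 0 0 0;0.005 0 0.0001 0 0 0 0;0.005 0 0.0001 0 0 0 0;0.005 0 0.0001 0 0 0 0;0.005 0 0.0001 0 0 0 0;0.005 0 0 0 0 0 0'  >/dev/null; python3 chk.py 6.6
```

```text
CHK t 14.20 press 10.48 mm F 2.92 N lat -0.01 z 77.9 Fz 5.8 Flat -0.3 rot [-3.1415  0.      1.2861] M [0.22 0.91 0.03]
CHK t 14.87 press 11.19 mm F 3.48 N lat 0.02 z 77.9 Fz 5.9 Flat -0.1 rot [-3.1415 -0.      1.286 ] M [0.22 1.   0.06]
CHK t 15.53 press 11.84 mm F 5.11 N lat -0.01 z 77.9 Fz 6.2 Flat -1.1 rot [-3.1414 -0.      1.2861] M [0.2  0.99 0.06]
CHK t 16.20 press 12.51 mm F 5.03 N lat -0.01 z 77.9 Fz 6.1 Flat -0.1 rot [-3.1414e+00  1.0000e-04  1.2861e+00] M [0.23 1.04 0.03]
CHK t 16.87 press 13.19 mm F 4.41 N lat 0.02 z 77.9 Fz 6.6 Flat -0.6 rot [-3.1414 -0.      1.2861] M [0.26 1.04 0.02]
```

```bash

python3 -m crank '0.005 0 0.0001 0 0 0 0;0.005 0 0.0001 0 0 0 0;0.005 0 0.0001 0 0 0 0;0.005 0 0.0001 0 0 0 0;0.005 0 0.0001 0 0 0 0;0.005 0 0.0001 0 0 0 0;0.005 0 0.0001 0 0 0 0;0.005 0 0 0 0 0 0' >/dev/null; python3 chk.py 6.8 && python3 -m crank '0.005 0 0.0001 0 0 0 0;0.005 0 0.0001 0 0 0 0;0.005 0 0.0001 0 0 0 0;0.005 0 0.0001 0 0 0 0;0.005 0 0.0001 0 0 0 0;0.005 0 0.0001 0 0 0 0;0.005 0 0.0001 0 0 0 0;0.005 0 0 0 0 0 0'  >/dev/null; python3 chk.py 6.8 && python3 -m crank '0.005 0 0.0001 0 0 0 0;0.005 0 0.0001 0 0 0 0;0.005 0 0.0001 0 0 0 0;0.005 0 0.0001 0 0 0 0;0.005 0 0.0001 0 0 0 0;0.005 0 0.0001 0 0 0 0;0.005 0 0.0001 0 0 0 0;0.005 0 0 0 0 0 0'  >/dev/null; python3 chk.py 7.2 && python3 -m crank '0.005 0 0.0001 0 0 0 0;0.005 0 0.0001 0 0 0 0;0.005 0 0.0001 0 0 0 0;0.005 0 0.0001 0 0 0 0;0.005 0 0.0001 0 0 0 0;0.005 0 0.0001 0 0 0 0;0.005 0 0.0001 0 0 0 0;0.005 0 0 0 0 0 0'  >/dev/null; python3 chk.py 7.4 && python3 -m crank '0.005 0 0.0001 0 0 0 0;0.005 0 0.0001 0 0 0 0;0.005 0 0.0001 0 0 0 0;0.005 0 0.0001 0 0 0 0;0.005 0 0.0001 0 0 0 0;0.005 0 0.0001 0 0 0 0;0.005 0 0.0001 0 0 0 0;0.005 0 0 0 0 0 0'  >/dev/null; python3 chk.py 7.4
```

```text
CHK t 17.53 press 13.87 mm F 4.28 N lat 0.02 z 77.9 Fz 6.3 Flat -0.4 rot [-3.1413  0.      1.2861] M [0.33 1.04 0.01]
CHK t 18.20 press 14.56 mm F 5.49 N lat -0.02 z 77.9 Fz 6.8 Flat -0.2 rot [-3.1413e+00  1.0000e-04  1.2861e+00] M [0.29 1.12 0.1 ]
CHK t 18.87 press 15.24 mm F 5.57 N lat -0.06 z 77.9 Fz 6.5 Flat -0.4 rot [-3.1412e+00  1.0000e-04  1.2860e+00] M [0.33 1.18 0.08]
CHK t 19.53 press 15.90 mm F 6.03 N lat 0.01 z 77.9 Fz 6.2 Flat -1.2 rot [-3.1412e+00  1.0000e-04  1.2861e+00] M [0.27 1.15 0.12]
CHK t 20.20 press 16.55 mm F 4.74 N lat 0.01 z 77.9 Fz 6.7 Flat 0.2 rot [-3.1412e+00  1.0000e-04  1.2862e+00] M [0.32 1.18 0.05]
```

```bash

python3 -m crank '0.005 0 0.0001 0 0 0 0;0.005 0 0.0001 0 0 0 0;0.005 0 0.0001 0 0 0 0;0.005 0 0.0001 0 0 0 0;0.005 0 0.0001 0 0 0 0;0.005 0 0.0001 0 0 0 0;0.005 0 0.0001 0 0 0 0;0.005 0 0 0 0 0 0' >/dev/null; python3 chk.py 7.8 && python3 -m crank '0.005 0 0.0001 0 0 0 0;0.005 0 0.0001 0 0 0 0;0.005 0 0.0001 0 0 0 0;0.005 0 0.0001 0 0 0 0;0.005 0 0.0001 0 0 0 0;0.005 0 0.0001 0 0 0 0;0.005 0 0.0001 0 0 0 0;0.005 0 0 0 0 0 0'  >/dev/null; python3 chk.py 7.8 && python3 -m crank '0.005 0 0.0001 0 0 0 0;0.005 0 0.0001 0 0 0 0;0.005 0 0.0001 0 0 0 0;0.005 0 0.0001 0 0 0 0;0.005 0 0.0001 0 0 0 0;0.005 0 0.0001 0 0 0 0;0.005 0 0.0001 0 0 0 0;0.005 0 0 0 0 0 0'  >/dev/null; python3 chk.py 8 && python3 -m crank '0.005 0 0.0001 0 0 0 0;0.005 0 0.0001 0 0 0 0;0.005 0 0.0001 0 0 0 0;0.005 0 0.0001 0 0 0 0;0.005 0 0.0001 0 0 0 0;0.005 0 0.0001 0 0 0 0;0.005 0 0.0001 0 0 0 0;0.005 0 0 0 0 0 0'  >/dev/null; python3 chk.py 8
```

```text
CHK t 20.87 press 17.25 mm F 5.69 N lat -0.02 z 77.9 Fz 6.5 Flat -0.2 rot [-3.1411e+00  1.0000e-04  1.2862e+00] M [0.31 1.28 0.08]
CHK t 21.53 press 17.95 mm F 5.76 N lat 0.02 z 77.9 Fz 6.9 Flat -1.0 rot [-3.1412e+00  1.0000e-04  1.2862e+00] M [0.31 1.23 0.03]
CHK t 22.20 press 18.57 mm F 5.10 N lat 0.03 z 77.9 Fz 7.2 Flat 0.4 rot [-3.1411e+00  1.0000e-04  1.2862e+00] M [0.34 1.36 0.11]
CHK t 22.87 press 18.71 mm F 10.12 N lat 0.05 z 77.9 Fz 9.6 Flat -0.4 rot [-3.1402e+00  4.0000e-04  1.2865e+00] M [0.45 2.19 0.04]
```

Stop felt at 18.6 mm of press (10 N). I'll lift with the press held, starting slowly.

```bash

python3 -m crank '0.005 0 0.0001 -0.0002 0 0 0;0.005 0 0 -0.0002 0 0 0;0.005 0 0 -0.0002 0 0 0;0.005 0 0 -0.0002 0 0 0;0.005 0 0 -0.0002 0 0 0;0.005 0 0 -0.0002 0 0 0;0.005 0 0 -0.0002 0 0 0;0.005 0 0 -0.0002 0 0 0' >/dev/null; python3 chk.py
```

```text
CHK t 23.53 press 18.73 mm F 5.88 N lat -0.39 z 78.8 Fz -4.6 Flat 0.1 rot [-3.1396e+00  1.0000e-03  1.2864e+00] M [0.54 1.42 0.15]
```

```bash

python3 -m crank '0.005 0 0.0001 0 0 0 0;0.005 0 0.0001 0 0 0 0;0.005 0 0.0001 0 0 0 0;0.005 0 0 -0.0004 0 0 0;0.005 0 0 -0.0004 0 0 0;0.005 0 0 -0.0004 0 0 0;0.005 0 0 -0.0004 0 0 0;0.005 0 0 -0.0004 0 0 0' >/dev/null; python3 chk.py
```

```text
CHK t 24.20 press 18.82 mm F 7.05 N lat -0.54 z 80.7 Fz -4.6 Flat -0.3 rot [-3.1392e+00  1.4000e-03  1.2864e+00] M [0.5  1.68 0.13]
```

```bash

python3 -m crank '0.005 0.0001 0.0001 -0.001 0 0 0;0.005 0.0001 0.0001 -0.001 0 0 0;0.005 0.0001 0 -0.001 0 0 0;0.005 0 0 -0.001 0 0 0;0.005 0 0 -0.001 0 0 0;0.005 0 0 -0.001 0 0 0;0.005 0 0 -0.001 0 0 0;0.005 0 0 -0.001 0 0 0' >/dev/null; python3 chk.py
```

```text
CHK t 24.87 press 19.20 mm F 5.74 N lat -0.26 z 88.7 Fz -3.9 Flat 0.7 rot [-3.1394e+00  1.3000e-03  1.2863e+00] M [0.45 1.49 0.12]
```

```bash

python3 -m crank '0.005 0 0 -0.001 0 0 0;0.005 0 0 -0.001 0 0 0;0.005 0 0 -0.0015 0 0 0;0.005 0 0 -0.002 0 0 0;0.005 0 0 -0.002 0 0 0;0.005 0 0 -0.002 0 0 0;0.005 0 0 -0.002 0 0 0;0.005 0 0 -0.002 0 0 0' >/dev/null; python3 chk.py
python3 -m crank '0.005 0 0 -0.002 0 0 0;0.005 0 0 -0.002 0 0 0;0.005 0 0 -0.002 0 0 0;0.005 0 0 -0.002 0 0 0;0.005 0 0 -0.002 0 0 0;0.005 0 0 -0.002 0 0 0;0.005 0 0 -0.002 0 0 0;0.005 0 0 -0.002 0 0 0' >/dev/null; python3 chk.py
python3 -m crank '0.005 0 0 -0.003 0 0 0;0.005 0 0 -0.003 0 0 0;0.005 0 0 -0.003 0 0 0;0.005 0 0 -0.003 0 0 0;0.005 0 0 -0.003 0 0 0;0.005 0 0 -0.003 0 0 0;0.005 0 0 -0.003 0 0 0;0.005 0 0 0 0 0 0' >/dev/null; python3 chk.py
```

```text
CHK t 25.53 press 19.24 mm F 5.94 N lat -0.24 z 102.3 Fz -4.7 Flat -0.2 rot [-3.1394e+00  1.3000e-03  1.2862e+00] M [0.49 1.55 0.13]
CHK t 26.20 press 20.34 mm F -0.34 N lat 0.20 z 119.2 Fz -3.5 Flat 0.3 rot [ 3.1415 -0.      1.2858] M [-0.07  0.02 -0.01]
CHK t 26.87 press 20.44 mm F -0.86 N lat 0.45 z 140.6 Fz -3.4 Flat -0.0 rot [ 3.141e+00 -5.000e-04  1.286e+00] M [ 0.04 -0.06  0.01]
```

The pack is out, and the tab sprang back once it was clear of the bay. Next I'll carry it past the cradle for a close look.

```bash
python3 - <<'E'
from h import *
print(delta([.531,-.256,.17],1.918))
E
```

```text
(array([-403.2,  125.2,  -29.5]), array([ 4.000e-02, -1.000e-02, -3.621e+01]))
```

```bash

python3 -m crank '0.005 -0.005 0.0015 -0.004 0 0 0;0.005 -0.01 0.0031 -0.004 0 0 0;0.005 -0.015 0.0046 -0.004 0 0 0;0.005 -0.02 0.0062 -0.004 0 0 0;0.005 -0.02 0.0062 -0.004 0 0 0;0.005 -0.02 0.0062 -0.004 0 0 0;0.005 -0.02 0.0062 -0.004 0 0 0;0.005 -0.02 0.0062 -0.002 0 0 0' >/dev/null
python3 -m crank '0.005 -0.02 0.0062 0 0 0 0;0.005 -0.02 0.0062 0 0 0 0;0.005 -0.02 0.0062 0 0 0 0;0.005 -0.02 0.0062 0 0 0 0;0.005 -0.02 0.0062 0 0 0 0;0.005 -0.02 0.0062 0 0 0 0;0.005 -0.02 0.0062 0 0 0 0;0.005 -0.02 0.0062 0 0 0 0' >/dev/null
python3 -m crank '0.005 -0.02 0.0062 0 0 0 0;0.005 -0.02 0.0062 0 0 0 0;0.005 -0.02 0.0062 0 0 0 0;0.005 -0.02 0.0062 0 0 0 0;0.005 -0.015 0.0046 0 0 0 0;0.005 -0.01 0.0031 0 0 0 0;0.005 -0.005 0.0015 0 0 0 0;0.005 -0.003 0.001 0 0 0 0'
python3 -m crank '0.005 0 0 0 0 0 -2;0.005 0 0 0 0 0 -5;0.005 0 0 0 0 0 -6;0.005 0 0 0 0 0 -6;0.005 0 0 0 0 0 -6;0.005 0 0 0 0 0 -6;0.005 0 0 0 0 0 -3.2;0.005 0 0 0 0 0 -2'
python3 - <<'E'
from h import *
f=wrist("w3")
E
```

```text
clock: 28.87
position: [0.5301, -0.2564, 0.17]
tool_rot: [-3.141, -0.0, 1.285]
force: [-0.3, 0.6, -3.5]
grip_width: 0.0135
finger_force: 41.5
clock: 29.53
position: [0.5305, -0.2548, 0.1701]
tool_rot: [3.141, -0.0, 1.923]
force: [0.0, -0.0, -3.5]
grip_width: 0.0133
finger_force: 41.5
```

View pics/w3.png

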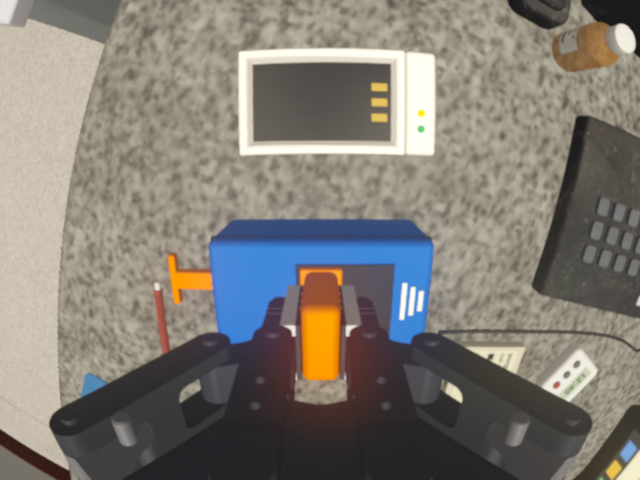

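The wrist view shows the cradle at (238–435, 48–155) and the pack held level below it, with its top face's rear edge running from (212,241) to (432,238). I'll measure the cradle, and the pack in the hand.

```bash
python3 - <<'E'
from h import *
f=pickle.load(open("w3.pkl","rb"));t=pickle.load(open("top.pkl","rb"))
h=hsv(f);H,S,V=h[...,0].astype(int),h[...,1],h[...,2]
I=np.indices(H.shape)
m=(S<50)&(V>170)&(I[0]<200)&(I[1]>200)&(I[1]<460)
def corners(hull,proj):
    P=(np.array([proj(*p) for p in hull])[:,:2]*1000).astype(np.float32);return cv2.minAreaRect(P)
l=np.zeros(H.shape,np.uint8)
for st,ce,k in blobs(m,200):print(st,ce);l|=k.astype(np.uint8)
hull=cv2.convexHull(np.argwhere(l)[:,::-1].astype(np.int32))[:,0]
for z in(.014,.018,.022):print("outer",z,corners(hull,lambda u,v:wz(f,u,v,z)))
fill=np.zeros(H.shape,np.uint8);cv2.fillConvexPoly(fill,hull,1)
d=[k for st,ce,k in blobs((V<110)&(fill>0),1000)]
for k in d:
    hu=cv2.convexHull(np.argwhere(k)[:,::-1].astype(np.int32))[:,0];print("tray z6",corners(hu,lambda u,v:wz(f,u,v,.006)))
# height from two views: outer corners
ht=cv2.boxPoints(((345.65,236.07),(53.49,29.26),69.444))
hw=cv2.boxPoints(cv2.minAreaRect(hull.astype(np.float32)))
for p in ht:
    X=onz(t,*p,.018); r=min(((pair(ray(t,*p),wray(f,*q))) for q in hw),key=lambda r:np.linalg.norm(r[0]-X));print("corner",(r[0]*1000).round(1),round(r[1]*1000,1))
# pack in hand
b=max(blobs((H>100)&(H<125)&(S>120)&(I[0]>200)&(I[0]<360),1000),key=lambda x:x[0][4])[2]
bright=b&(V>150)
M=f["M"]
for v in(225,232,238,245,255,270,290):
    c=np.where(b[v])[0];print(v,c.min(),c.max(),[int(V[v,x]) for x in(230,350,420)])
E
```

```text
[232, 16, 228, 148, 10956] [351.4, 99.3]
[233, 179, 24, 21, 212] [245.5, 188.4]
outer 0.014 ((516.3302001953125, -159.87628173828125), (174.2894744873047, 142.05506896972656), 19.620359420776367)
outer 0.018 ((516.1734619140625, -160.29177856445312), (171.80413818359375, 140.02943420410156), 19.620351791381836)
outer 0.022 ((516.0167846679688, -160.707275390625), (169.31887817382812, 138.0037384033203), 19.620372772216797)
tray z6 ((496.25372314453125, -161.5196533203125), (104.16224670410156, 59.800392150878906), 19.892255783081055)
corner [550.5 -93.6  97.3] 2.6
corner [ 576.2 -176.7  118.8] 29.1
corner [ 458.1 -230.9   55.6] 33.2
corner [ 425.1 -138.7   71.2] 9.8
225 229 413 [122, 120, 161]
232 222 420 [121, 120, 121]
238 219 426 [121, 120, 120]
245 209 432 [199, 196, 196]
255 210 432 [217, 217, 218]
270 211 430 [217, 95, 217]
290 214 428 [217, 125, 210]
```

```bash
python3 - <<'E'
from h import *
from workcell import telemetry
f=pickle.load(open("w3.pkl","rb"));t=pickle.load(open("top.pkl","rb"))
h=hsv(f);H,S,V=h[...,0].astype(int),h[...,1],h[...,2].astype(int);I=np.indices(H.shape)
l=max(blobs((S<50)&(V>215)&(I[0]<200)&(I[1]>200)&(I[1]<460),200),key=lambda x:x[0][4]);print(l[0])
hull=cv2.convexHull(np.argwhere(l[2])[:,::-1].astype(np.int32))[:,0]
for z in(.018,):
    r=cv2.minAreaRect((np.array([wz(f,*p,z) for p in hull])[:,:2]*1000).astype(np.float32));print("outer",r)
hw=cv2.boxPoints(cv2.minAreaRect(hull.astype(np.float32)))
for p in cv2.boxPoints(((345.65,236.07),(53.49,29.26),69.444)):
    X=onz(t,*p,.018);r=min((pair(ray(t,*p),wray(f,*q)) for q in hw),key=lambda r:np.linalg.norm(r[0]-X));print("corner",(r[0]*1000).round(1),round(r[1]*1000,1))
s=telemetry.observe();z=s["position"][2]-.072+.046
pts=[]
for u in range(235,415,6):
    v=230+np.argmax(np.diff(V[230:256,u]))+.5;pts.append(wz(f,u,v,z)[:2])
pts=np.array(pts);vx,vy,x0,y0=cv2.fitLine(pts.astype(np.float32),cv2.DIST_HUBER,0,1e-4,1e-4).ravel()
a=np.arctan2(vy,vx);a=(a+np.pi/2)%np.pi-np.pi/2
R=Ro.from_euler("xyz",s["tool_rot"]).as_matrix();ux=R[:2,1]
b=np.arctan2(ux[1],ux[0]);print("pack yaw",a,"tool-y yaw",b)
n=R[:2,0];print("rear edge tool-x",((pts-s["position"][:2])@n*1000).mean().round(2),"expect 28")
for v in(250,255,262):
    c=np.where((H[v]>100)&(H[v]<125)&(S[v]>120))[0];c=c[(c>190)&(c<450)];e=[(wz(f,x,v,z)[:2]-s["position"][:2])@ux*1000 for x in(c.min()-.5,c.max()+.5)];print("ends",np.round(e,1),"mid",np.mean(e).round(2))
print(s["position"],s["tool_rot"])
E
```

```text
[238, 48, 197, 107, 8464]
outer ((507.3643798828125, -158.0004119873047), (146.99298095703125, 78.98776245117188), 20.532886505126953)
corner [561.  -94.1  25.2] 2.6
corner [ 592.7 -169.4   13.4] 2.5
corner [ 453.3 -219.4   27.8] 1.0
corner [ 425.6 -145.2   23.9] 0.3
pack yaw 0.3515929 tool-y yaw 0.35301797620035713
rear edge tool-x 27.53 expect 28
ends [-49.3  48.3] mid -0.5
ends [-49.5  48.5] mid -0.5
ends [-49.8  48.3] mid -0.74
[ 0.53046224 -0.25492837  0.17003371] [ 3.14155191e+00 -4.44367689e-04  1.92381432e+00]
```

```bash
python3 - <<'E'
from h import *
print(delta([.4965,-.1611,.105],1.9228))
E
```

```text
(array([99.8,  0.6, 65.1]), array([ 0.  , -0.03,  0.06]))
```

```bash

python3 -m crank '0.005 0.005 0.0006 0 0 0 0;0.005 0.012 0 0 0 0 0;0.005 0.017 0 0 0 0 0;0.005 0.017 0 0 0 0 0;0.005 0.017 0 0 0 0 0;0.005 0.017 0 0 0 0 0;0.005 0.010 0 0 0 0 0;0.005 0.005 0 0 0 0 0' >/dev/null
python3 -m crank '0.005 0 0 0.005 0 0 0;0.005 0 0 0.01 0 0 0;0.005 0 0 0.01 0 0 0;0.005 0 0 0.01 0 0 0;0.005 0 0 0.01 0 0 0;0.005 0 0 0.01 0 0 0;0.005 0 0 0.006 0 0 0;0.005 0 0 0.004 0 0 0'
python3 - <<'E'
from h import *
print(delta([.4965,-.1611,.088],1.9228))
from workcell import telemetry
print(telemetry.observe()["moment"])
E
```

```text
clock: 30.92
position: [0.4967, -0.1614, 0.1038]
tool_rot: [-3.141, -0.001, 1.918]
force: [0.6, 0.3, -3.3]
grip_width: 0.0136
finger_force: 41.4
(array([ 0.4, -0. , 15.8]), array([-0.05, -0.05, -0.29]))
[ 0.01258507 -0.02170878  0.02257623]
```

```bash

python3 -m crank '0.005 0.0003 0 0.002 0 0 -0.2;0.005 0 0 0.003 0 0 0;0.005 0 0 0.003 0 0 0;0.005 0 0 0.003 0 0 0;0.005 0 0 0.002 0 0 0;0.005 0 0 0.001 0 0 0;0.005 0 0 0 0 0 0;0.005 0 0 0 0 0 0'
python3 -m crank '0.005 0 0 0.001 0 0 0;0.005 0 0 0.001 0 0 0;0.005 0 0 0.001 0 0 0;0.005 0 0 0.001 0 0 0;0.005 0 0 0.001 0 0 0;0.005 0 0 0.001 0 0 0;0.005 0 0 0 0 0 0;0.005 0 0 0 0 0 0'
```

```text
clock: 31.58
position: [0.4969, -0.1612, 0.0911]
tool_rot: [3.142, 0.0, 1.921]
force: [0.4, 0.4, -3.3]
grip_width: 0.0131
finger_force: 41.4
clock: 32.25
position: [0.4969, -0.1612, 0.0849]
tool_rot: [-3.142, -0.0, 1.921]
force: [1.1, -0.4, -4.2]
grip_width: 0.0131
finger_force: 41.4
```

```bash

python3 -m crank '0.005 0 0 0.001 0 0 0;0.005 0 0 0.001 0 0 0;0.005 0 0 0.001 0 0 0;0.005 0 0 0.001 0 0 0;0.005 0 0 0.0005 0 0 0;0.005 0 0 0.0005 0 0 0;0.005 0 0 0.0005 0 0 0;0.005 0 0 0 0 0 0'
python3 -m crank '0.005 0 0 0.0003 0 0 0;0.005 0 0 0.0003 0 0 0;0.005 0 0 0.0003 0 0 0;0.005 0 0 0.0002 0 0 0;0.005 0 0 0 0 0 0;0.005 0 0 0 0 0 0;0.005 0 0 0 0 0 0;0.005 0 0 0 0 0 0'
```

```text
clock: 32.92
position: [0.4968, -0.1612, 0.0794]
tool_rot: [-3.141, -0.0, 1.921]
force: [0.1, -0.2, -4.3]
grip_width: 0.0133
finger_force: 41.4
clock: 33.58
position: [0.4969, -0.1612, 0.0784]
tool_rot: [3.142, 0.0, 1.921]
force: [-0.8, -0.3, -4.1]
grip_width: 0.0135
finger_force: 41.5
```

```bash

python3 -m crank '0.005 0 0 0.0002 0 0 0;0.005 0 0 0.0002 0 0 0;0.005 0 0 0.0002 0 0 0;0.005 0 0 0 0 0 0;0.005 0 0 0 0 0 0;0.005 0 0 0 0 0 0;0.005 0 0 0 0 0 0;0.005 0 0 0 0 0 0'
python3 chk.py; python3 -m crank '0.005 0 0 0.0002 0 0 0;0.005 0 0 0.0002 0 0 0;0.005 0 0 0.0001 0 0 0;0.005 0 0 0 0 0 0;0.005 0 0 0 0 0 0;0.005 0 0 0 0 0 0;0.005 0 0 0 0 0 0;0.005 0 0 0 0 0 0'
```

```text
clock: 34.25
position: [0.4971, -0.1612, 0.0781]
tool_rot: [3.141, 0.0, 1.921]
force: [-0.8, 0.6, 5.4]
grip_width: 0.0133
finger_force: 42.7
CHK t 34.25 press 86.55 mm F 0.93 N lat -321.34 z 78.1 Fz 5.4 Flat 0.4 rot [3.1412e+00 3.0000e-04 1.9213e+00] M [ 0.13  0.41 -0.01]
clock: 34.92
position: [0.4973, -0.1612, 0.078]
tool_rot: [3.141, 0.001, 1.921]
force: [-2.5, 1.9, 15.5]
grip_width: 0.0133
finger_force: 44.4
```

Home at the expected height. I'll ease off, let go and rise.

```bash

python3 -m crank '0.005 0 0 -0.0003 0 0 0;0.005 0 0 -0.0003 0 0 0;0.005 0 0 0 0 0 0;0.014 0 0 0 0 0 0;0.016 0 0 0 0 0 0;0.02 0 0 0 0 0 0;0.03 0 0 0 0 0 0;0.04 0 0 0 0 0 0' 20
python3 -m crank '0.05 0 0 0 0 0 0;0.05 0 0 0 0 0 0;0.05 0 0 0 0 0 0;0.05 0 0 -0.002 0 0 0;0.05 0 0 -0.005 0 0 0;0.05 0 0 -0.01 0 0 0;0.05 0 0 -0.01 0 0 0;0.05 0 0 -0.01 0 0 0'
python3 -m crank '0.05 0 0 -0.01 0 0 0;0.05 0 0 -0.01 0 0 0;0.05 0 0 -0.01 0 0 0;0.05 0 0 -0.01 0 0 0;0.05 0 0 -0.01 0 0 0;0.05 0 0 -0.01 0 0 0;0.05 0 0 -0.01 0 0 0;0.05 0 0 0 0 0 0'
python3 - <<'E'
from h import *
f=wrist("w4");packlook(f)
E
```

```text
clock: 35.58
position: [0.4968, -0.1613, 0.0778]
tool_rot: [-3.141, -0.0, 1.921]
force: [-0.1, 0.2, 0.7]
grip_width: 0.0394
finger_force: 0.0
clock: 36.25
position: [0.4971, -0.1612, 0.1163]
tool_rot: [3.141, 0.0, 1.921]
force: [0.1, -0.6, 0.4]
grip_width: 0.0498
finger_force: 0.0
clock: 36.92
position: [0.4977, -0.1614, 0.1869]
tool_rot: [3.14, 0.001, 1.921]
force: [0.6, -0.0, 0.6]
grip_width: 0.0502
finger_force: 0.0
blue [253, 199, 103, 71, 4001] [285.0, 230.6] rect mm [ 485.5 -165.4] [73.8 52.6] 20.35
orange [219, 212, 32, 33, 448] [232.0, 228.0] rect mm [ 441.5 -165.6] [19.8 20.8] 20.91
orange [308, 227, 23, 47, 984] [319.1, 249.8] rect mm [ 496.  -161.4] [13.8 30.1] 20.48
```

View pics/w4.png

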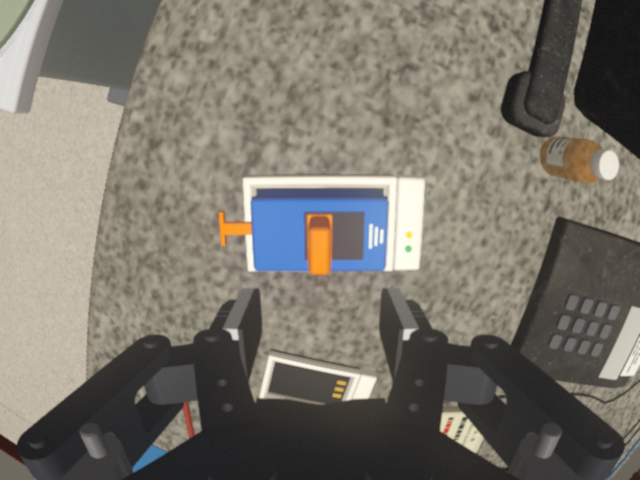

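The picture shows the pack level in the cradle at (253–387, 197–271), its tab at rest at (319,245), and the gripper clear above it.

```bash
python3 -c "
from workcell import bot
print(bot.job_done())"
```

```text
the job is handed in; nothing more can be done
None
```

The battery pack is seated in the white cradle and released, and the job is handed in at about 37 s. I kept the tab pressed to its stop during the lift, and no verdict came back.

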